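# Seat the tube carousel on the mixer's drive studs and latch it

### The job

The tube carousel on the mixer is resting on top of the three drive studs. Turn it until its three holes match the studs and it drops fully home, flat on the turntable, then push the hold-down latch all the way in over its rim. Do not knock over or push aside the specimen cup, the bottle or the timer that stand round the mixer.

Things in the scene. Friction and masses are not known exactly. Their poses are not given: they have to be found in the camera images.
- mixer: Mixer: a fixed white box, 190 mm along its x and 250 mm along its y (from -95 to +155 mm), standing at some yaw; origin on the table right under the spindle. Its deck is 60 mm above the table. Its control panel faces its own -x, the latch is on its +y side. Nothing on it turns.
- mixer_seat (a point): Centre of the top of the mixer's dark round turntable (124 mm across, 66 mm above the table, 6 mm above the deck), on the spindle's axis; axes as the mixer's, z up. The steel spindle is 12 mm thick and rises 45 mm above this point. Three drive studs stand 42 mm from the spindle, in the directions 90, 210 and 330 degrees (from this frame's x towards its y).
- mixer_stud (a point): Tip of the stud nearest the latch (direction 90 degrees). All three studs are alike: steel, 10 mm thick, 14 mm high above the turntable, tapered at the tip, fixed.
- carousel: Tube carousel: loose bare-metal round plate, 154 mm across, 8 mm thick, 0.28 to 0.46 kg, threaded on the spindle by its bore (0.8 mm play all round). Origin: centre of its underside, z up. Three through holes, 14 mm across, lie 42 mm from the centre at 90, 210 and 330 degrees of its frame: it fits at mixer yaw + 0, 120 or 240 degrees. A collar 26 mm across, 18 mm high, is round the bore.
- carousel_mid (a point): Centre of the carousel's plate, half-way through its thickness, axes as the carousel's. 18 mm above mixer_seat while it rests on the stud tips, 4 mm above it when fully home. Pushed round slowly (about 4 N at a cup at most) it falls by its own weight when the holes match within about 1.5 degrees; once home it turns no further.
- carousel_cup (a point): Middle, half-way up, of one of the carousel's three identical grey open tube cups: 26 mm outside diameter, 34 mm high, standing on the plate 58 mm from its centre at 30, 150 and 270 degrees of the carousel's frame (this one at 150). 21 mm above carousel_mid. The cups can be pushed or gripped to turn the carousel either way.
- latch_tab (a point): Point in the black thumb tab of the hold-down latch, 15 mm below its top; tab 30 mm wide (x), 10 mm thick (y), axes as the mixer's. 126 mm from the spindle towards the mixer's +y when open, 98 mm when closed; 43 mm higher than mixer_seat. The tab sticks up 37 mm clear of the steel block under it, which slides between two low rails on the deck.
- latch (a joint): Travel of the latch in m towards the spindle (mixer's -y): 0 fully open, 0.028 closed against its stop. About 1.5 N of friction; stays where it is left. Its tongue, 26 mm wide, passes 2.5 mm above the seated plate and ends 18 mm over its rim; while the plate is up on the studs its edge stops the tongue.
- cup_side_mid (a point): Specimen cup, plain white lid, 55 mm across and 72 mm high, standing at the mixer's right side (-y); point at its centre, half-way up. Bystander.
- bottle_back_mid (a point): Small brown dropper bottle, 33 mm across and 106 mm high, standing behind the mixer; point on its axis, half-way up. Bystander.
- timer_front_mid (a point): Flat bench timer, 64 x 62 x 22 mm, lying in front of the mixer; point at its centre. Bystander.

How it is judged:
By the outcome, as a careful person would: the job done as asked, in the order asked, and still so for the second after the job is handed in, with the robot touching nothing.
It also fails if it takes over 45 s, if anything falls off the work surface, if the arm or the gripper's body presses on something with over 40 N, if the wrist force passes 120 N, or if a joint passes its speed limit or range.

### The arm

A 7-joint arm with a two-finger parallel gripper is mounted at the origin on a cart in front of the work surface, level with it; the furniture and walls round the work are solid. World frame = base frame: x ahead of the robot, y to its left, z up, the work surface at z = 0. Lengths are in m, angles in rad, forces in N, time in s.
With the tool pointing down it reaches from about 0.4 to 0.85 m from the base axis. Payload 10.4 kg.
Tool frame: the origin (TCP) lies at the very end of the fingers, on their centre line; the grasp point (between the pads) lies 19 mm behind it; z points along the fingers, x is the direction in which the jaws open and shut, and the axes are right-handed (so a half turn about z gives the same grasp; the last joint's range is limited). The gripper opens to 87 mm and grips with 3 to 60 N. Pads are 19 mm wide; open, the fingers measure 117 mm over their backs; the gripper's body (75 mm by 190 mm) begins 51 mm behind the grasp point.
Start: joints at [-1.301, 0.332, -0.065, 1.46, 0.022, 1.35, -0.088], TCP at [0.18, 0.598, 0.223] pointing down, gripper open.
Joint ranges: [-2.6, 2.6], [-0.5, 2.12], [-1.47, 1.34], [0.16, 2.42], [-1.27, 4.41], [0.06, 2.06], [-2.6, 2.6]. Speed limits (rad/s): [2.22, 2.22, 2.79, 2.79, 3.14, 3.14, 3.14].

### API

Orientations are given as a unit quaternion [x, y, z, w].
In Python, from bench import r gives the robot as it stands. The module is installed in compiled form; this text tells all that it offers.
- The arm moves only by the tool carry_out, never from a script. Its argument "commands" is a list that holds one entry, the list of rows, each a list of 7 numbers: the closure in counts, from 0 (fully open) to 255 (shut), then the shift along the tool's x, y, z in units of 25 mm (1.0 is 25 mm), then the turn, a rotation vector about the tool's x, y, z in units of 5 degrees (1.0 is 5 degrees). A call has 1 to 12 rows; each row is the pose to reach, as a shift and turn from the pose measured when the call began, along the tool's axes at that moment; what a row does not reach only later rows make up. A row lasts 1/8 s, in which the tool goes at most 62.5 mm and 10.7 degrees, less where a joint would pass 70% of its speed; a pose out of reach is approached as far as the arm can. A call with a gripper value outside its range is refused whole. The fingers move at their own pace and stop on an object; "grip_force" is the grip in N (left out, the last holds). Time passes only in rows, so rows that repeat a pose let the fingers close. It gives the time, the measured TCP pose, the force and the opening at its end, in the units of the state.
- r.read_state(): the state, without advancing time (a new reading comes with each control period).
- r.camera(name): name is "side" or "top"; returns the picture (384x512x3 uint8, blue, green, red); there is no depth.
- r.camera_info(name): a dict with "fx", "fy", "cx", "cy" (pixels), "origin" and "rotation" of the camera in the world. Camera axes: x right, y down, z forward; pixel columns grow to the right and rows downward; lengths in m; the calibration is good to about 2 mm. A picture is of the moment at which its call begins. camera_info takes no time and is no camera call.
- r.close_job(): hands the job in, once; it reports no verdict.
The state is a dict: "time": time; "joint_positions": joint angles; "joint_vel": joint speeds; "joint_torque": joint torques, N m; "ee_pos": TCP position; "eef_rot": TCP orientation; "ft_force": force on the tool from outside, world axes, zero at the start; "torque": the same for the moment, N m; "width": finger opening in m.
Only numpy, scipy, OpenCV 4.12 (cv2) and the standard library are available. Lean on these libraries where they do the work, as an engineer would, in place of code of your own. Each camera call takes 0.05 s, during which the arm holds its last target.

## Working session

There is one attempt and no reset: what is moved stays moved. The work goes in short steps, Python scripts to look and compute and a tool call to move; the robot and the scene stay as the last step left them, time stands still between calls to the robot, and variables do not carry over. Pictures are saved under pics/ and viewed, and the job is handed in when it is done.

Besides the shell and the picture viewer there is one more tool, called after "Call:" by a JSON object that holds its "method" and its "body", one argument or row to a line. carry_out: Moves the arm, as the interface text tells. Its arguments: {"type":"object","properties":{"commands":{"type":"array"},"grip_force":{"type":"number"}},"required":["commands"]}

```bash
mkdir -p pics; python3 - <<'E'
from bench import r
import cv2,numpy as np
for n in("top","side"):
    im=r.camera(n); cv2.imwrite(f"pics/{n}0.png",im)
    i=r.camera_info(n); print(n,{k:np.round(v,4).tolist() for k,v in i.items()})
s=r.read_state(); print({k:np.round(v,3).tolist() for k,v in s.items()})
E
```

```text
top {'fx': 404.156, 'fy': 404.156, 'cx': 256.8839, 'cy': 192.5286, 'origin': [0.379, 0.0963, 0.9798], 'rotation': [-0.6991, 0.7066, -0.0752, 0.0792]}
side {'fx': 398.6397, 'fy': 398.6397, 'cx': 255.517, 'cy': 201.8403, 'origin': [0.4227, 0.7079, 0.6269], 'rotation': [-0.0831, 0.8995, -0.4262, 0.0484]}
{'time': 0.1, 'joint_positions': [-1.301, 0.333, -0.065, 1.461, 0.022, 1.35, -0.089], 'joint_vel': [-0.001, -0.002, -0.001, -0.003, 0.002, -0.001, -0.0], 'joint_torque': [0.002, -62.455, 0.025, -39.071, -0.061, 0.037, 0.0], 'ee_pos': [0.18, 0.598, 0.222], 'eef_rot': [0.803, 0.596, -0.001, 0.0], 'ft_force': [0.451, -0.67, 1.066], 'torque': [-0.034, -0.066, -0.003], 'width': 0.087}
```

View pics/top0.png

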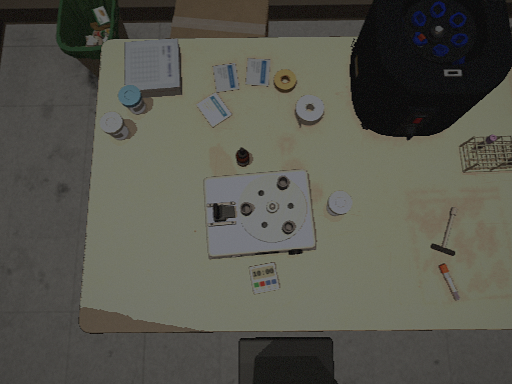

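View pics/side0.png

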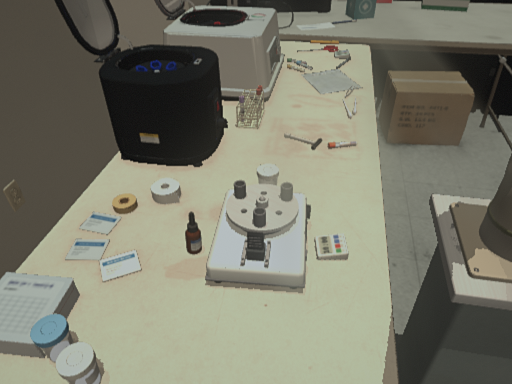

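```bash
cat > h.py <<'E'
import numpy as np,cv2
from scipy.spatial.transform import Rotation as R
from bench import r
def cam(n):
    i=r.camera_info(n); Rm=np.array(i["rotation"]); 
    Rm=R.from_quat(Rm).as_matrix() if Rm.size==4 else Rm
    return np.array([[i["fx"],0,i["cx"]],[0,i["fy"],i["cy"]],[0,0,1]]),Rm,np.array(i["origin"])
def proj(n,P):
    K,Rm,o=cam(n); q=(np.atleast_2d(P)-o)@Rm@K.T; return q[:,:2]/q[:,2:]
def back(n,uv,z):
    K,Rm,o=cam(n); d=Rm@np.linalg.inv(K)@np.array([uv[0],uv[1],1.]); return o+d*(z-o[2])/d[2]
def crop(im,x0,y0,w,h,s,f):
    c=cv2.resize(im[y0:y0+h,x0:x0+w],None,fx=s,fy=s,interpolation=cv2.INTER_CUBIC)
    for k in range(0,w,10): cv2.putText(c,str(x0+k),(k*s,8),0,.3,(0,0,255),1); cv2.line(c,(k*s,10),(k*s,14),(0,0,255),1)
    for k in range(10,h,10): cv2.putText(c,str(y0+k),(0,k*s+3),0,.3,(0,0,255),1)
    cv2.imwrite(f,c)
E
python3 - <<'E'
from h import *
im=cv2.imread("pics/top0.png"); crop(im,195,140,165,125,4,"pics/t0c.png")
im=cv2.imread("pics/side0.png"); crop(im,180,160,150,130,4,"pics/s0c.png")
E
```

```text
(no output)
```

View pics/t0c.png

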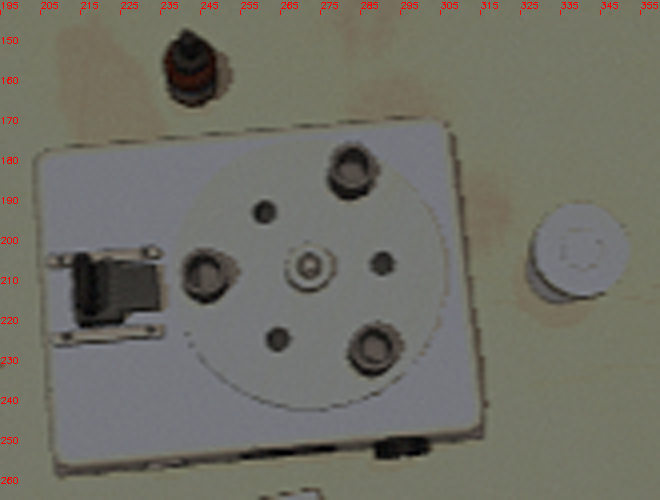

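View pics/s0c.png

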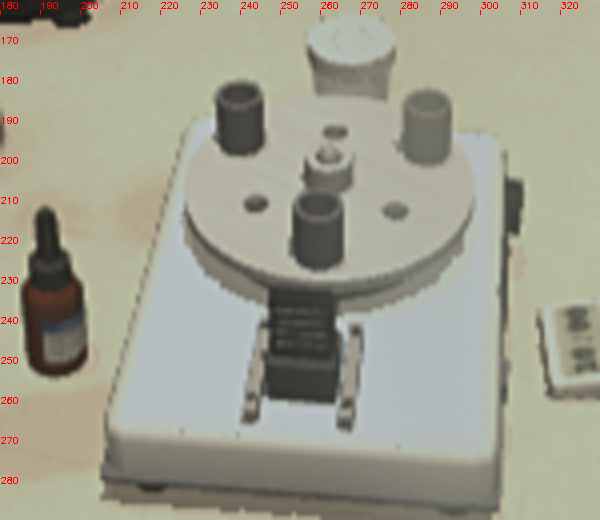

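```bash
cat > fit.py <<'E'
from h import *
from scipy.optimize import least_squares
T=lambda u,v:(195+u/4,140+v/4); S=lambda u,v:(180+u/4,160+v/4)
cups={'top':[T(352,171),T(207,273),T(375,347)],'side':[S(240,94),S(428,102),S(318,205)]}
holes={'top':[T(264,212),T(383,263),T(278,339)],'side':[S(335,132),S(257,204),S(396,211)]}
sp={'top':T(310,264),'side':S(330,152)}
def pts(p,ang,rad,z):
    a=p[2]+np.radians(ang); return np.c_[p[0]+rad*np.cos(a),p[1]+rad*np.sin(a),np.full(len(a),z)]
from scipy.spatial.distance import cdist
def match(A,B):
    D=cdist(A,B); 
    return np.concatenate([A[i]-B[D[i].argmin()] for i in range(len(A))])
def res(p,cams=('top','side')):
    o=[]
    for c in cams:
        o+=[match(np.array(cups[c]),proj(c,pts(p,np.array([30,150,270]),.058,.122)))]
        o+=[match(np.array(holes[c]),proj(c,pts(p,np.array([90,210,330]),.042,.088)))]
        o+=[(np.array(sp[c])-proj(c,[p[0],p[1],.111])[0])]
    return np.concatenate(o)
c0=back('top',sp['top'],.111); print(c0)
for cams in (('top',),('side',),('top','side')):
    best=min((least_squares(res,[c0[0],c0[1],np.radians(a)],kwargs=dict(cams=cams)) for a in range(0,120,10)),key=lambda s:s.cost)
    print(cams,best.x[:2].round(4),np.degrees(best.x[2]).round(2)%120,best.cost.round(2)); print(best.fun.round(1))
# mixer edges in top
for nm,z,ps in [('deck',.06,[T(36,152),T(448,122),T(482,437),T(55,473)]),('rails',.066,[T(62,261),T(152,252),T(65,338),T(155,329)]),('tabtop',.124,[T(83,253),T(87,325)])]:
    W=np.array([back('top',q,z) for q in ps]); print(nm,W.round(4).tolist())
Sd=np.array([back('side',q,.06) for q in [S(122,425),S(488,440)]]);print(Sd.round(4))
W=np.array([back('side',q,.066) for q in [S(265,325),S(250,420),S(355,330),S(345,428)]]);print('rails side',W.round(4).tolist())
print('tabtop side',[back('side',q,.124).round(4) for q in [S(268,292),S(337,292)]])
print('cup',back('top',T(580,249),.072),'bottle',back('top',T(188,45),.106),back('side',S(45,212),.106),back('side',S(62,368),.0))
print('timer',back('top',(264,278),.022),back('top',(249,264),.022),back('top',(279,291),.022))
E
python3 fit.py
```

```text
[0.54169961 0.06642755 0.111     ]
('top',) [0.5412 0.0664] 65.44 1.49
[-0.3  1.3  0.8  0.2 -0.1 -0.1 -0.2 -0.3 -0.1 -0.4 -0.2 -0.4 -0.  -0.2]
('side',) [0.5408 0.071 ] 65.43 0.66
[ 0.2  0.  -0.2 -0.1 -0.2  0.1 -0.2 -0.4  0.2 -0.2 -0.  -0.2  0.2  0.9]Traceback (most recent call last):
  File "fit.py", line 22, in <module>
    best=min((least_squares(res,[c0[0],c0[1],np.radians(a)],kwargs=dict(cams=cams)) for a in range(0,120,10)),key=lambda s:s.cost)
  File "fit.py", line 22, in <genexpr>
    best=min((least_squares(res,[c0[0],c0[1],np.radians(a)],kwargs=dict(cams=cams)) for a in range(0,120,10)),key=lambda s:s.cost)
              ~~~~~~~~~~~~~^^^^^^^^^^^^^^^^^^^^^^^^^^^^^^^^^^^^^^^^^^^^^^^^^^^^^^^^
    return func(*args, **kwargs)
    result = trf(vector_fun.fun, vector_fun.jac, x0, f0, J0, lb, ub, ftol, xtol,
                 gtol, max_nfev, x_scale, loss_function, tr_solver,
                 tr_options.copy(), verbose, callback=callback_wrapped)
    return trf_no_bounds(
        fun, jac, x0, f0, J0, ftol, xtol, gtol, max_nfev, x_scale,
        loss_function, tr_solver, tr_options
[... 833 characters left out ...]
elf.kwargs))
                      ~~~~~~~~^^^^^^^^^^^^^^^^^^^^^^^^^^^^^^
    return np.atleast_1d(self.fun(x))
                         ~~~~~~~~^^^
    return self.f(x, *self.args, **self.kwargs)
           ~~~~~~^^^^^^^^^^^^^^^^^^^^^^^^^^^^^^
  File "fit.py", line 17, in res
    o+=[match(np.array(holes[c]),proj(c,pts(p,np.array([90,210,330]),.042,.088)))]
                                 ~~~~^^^^^^^^^^^^^^^^^^^^^^^^^^^^^^^^^^^^^^^^^^^
  File "h.py", line 9, in proj
    K,Rm,o=cam(n); q=(np.atleast_2d(P)-o)@Rm@K.T; return q[:,:2]/q[:,2:]
           ~~~^^^
  File "h.py", line 5, in cam
    i=r.camera_info(n); Rm=np.array(i["rotation"]);
ValueError: time passes only in moves, steps and waits
```

```bash
sed -i 's/^def cam(n):/import functools\n@functools.lru_cache(None)\ndef cam(n):/' h.py; python3 fit.py; python3 -c "
from bench import r;print(r.read_state()['time'])"
```

```text
[0.54169961 0.06642755 0.111     ]
('top',) [0.5412 0.0664] 65.44 1.49
[-0.3  1.3  0.8  0.2 -0.1 -0.1 -0.2 -0.3 -0.1 -0.4 -0.2 -0.4 -0.  -0.2]
('side',) [0.5408 0.071 ] 65.43 0.66
[ 0.2  0.  -0.2 -0.1 -0.2  0.1 -0.2 -0.4  0.2 -0.2 -0.  -0.2  0.2  0.9]
('top', 'side') [0.5412 0.0678] 65.44 6.92
[ 0.4  1.3  1.5  0.1  0.6 -0.2  0.5 -0.3  0.6 -0.4  0.5 -0.4  0.6 -0.2
  0.   0.9 -0.2  0.8 -0.3  1.1 -0.3  0.5  0.1  0.8 -0.1  0.8  0.1  1.8]
deck [[0.62, 0.2245, 0.06], [0.6355, -0.0182, 0.06], [0.4508, -0.0306, 0.06], [0.4332, 0.2104, 0.06]]
rails [[0.5535, 0.2075, 0.066], [0.5582, 0.1557, 0.066], [0.5088, 0.2051, 0.066], [0.5134, 0.1539, 0.066]]
tabtop [[0.5467, 0.1892, 0.124], [0.5075, 0.1866, 0.124]]
[[0.6113 0.2302 0.06  ]
 [0.4412 0.209  0.06  ]]
rails side [[0.5574, 0.1593, 0.066], [0.5513, 0.2217, 0.066], [0.5128, 0.155, 0.066], [0.5068, 0.2188, 0.066]]
tabtop side [array([0.5465, 0.1951, 0.124 ]), array([0.5156, 0.1896, 0.124 ])]
cup [ 0.55599842 -0.08930729  0.072     ] bottle [0.6695966  0.13307125 0.106     ] [0.67323312 0.1394827  0.106     ] [0.67456213 0.14607948 0.        ]
timer [0.38885477 0.08616367 0.022     ] [0.42120218 0.1207643  0.022     ] [0.35923089 0.0520362  0.022     ]
0.1
```

```bash
cat >> h.py <<'E'
def rows(targets,close=0):
    """targets: list of (x,y,z,az_deg) tool-x azimuth, tool pointing down"""
    s=r.read_state(); p=np.array(s["ee_pos"]); R0=R.from_quat(s["eef_rot"])
    out=[]
    for x,y,z,a in targets:
        a=np.radians(a); X=np.array([np.cos(a),np.sin(a),0]); Z=np.array([0,0,-1.]); 
        Rt=R.from_matrix(np.c_[X,np.cross(Z,X),Z])
        d=R0.inv().apply(np.array([x,y,z])-p)/.025; w=np.degrees((R0.inv()*Rt).as_rotvec())/5
        out.append([close]+[float(v) for v in np.r_[d.round(2),w.round(2)]])
    for o in out: print(o)
def st():
    s=r.read_state(); X=R.from_quat(s["eef_rot"]).as_matrix()
    print("t",round(s["time"],2),"p",np.round(s["ee_pos"],4),"az",np.degrees(np.arctan2(X[1,0],X[0,0])).round(2),"tz",X[:,2].round(3),"F",np.round(s["ft_force"],1),"w",round(s["width"],4),"q",np.round(s["joint_positions"],2))
E
python3 - <<'E'
from h import *
st(); rows([(.594,.044,.2,65.4)])
E
```

```text
t 0.1 p [0.1803 0.5981 0.2218] az 73.22 tz [-0.    -0.001 -1.   ] F [ 0.5 -0.7  1.1] w 0.0869 q [-1.3   0.33 -0.06  1.46  0.02  1.35 -0.09]
[0, -16.44, 22.24, 0.89, 0.0, 0.01, 1.56]
```

Call:
{"method": "carry_out", "body": {
  "commands": [
    [[161,-16.44,22.24,0.89,0,0,1.56],[161,-16.44,22.24,0.89,0,0,1.56],[161,-16.44,22.24,0.89,0,0,1.56],[161,-16.44,22.24,0.89,0,0,1.56],[161,-16.44,22.24,0.89,0,0,1.56],[161,-16.44,22.24,0.89,0,0,1.56],[161,-16.44,22.24,0.89,0,0,1.56],[161,-16.44,22.24,0.89,0,0,1.56],[161,-16.44,22.24,0.89,0,0,1.56],[161,-16.44,22.24,0.89,0,0,1.56],[161,-16.44,22.24,0.89,0,0,1.56],[161,-16.44,22.24,0.89,0,0,1.56]]
  ],
  "grip_force": 10
}}

```text
time: 1.6
ee_pos: [0.5953, 0.0385, 0.1994]
eef_rot: [0.843, 0.537, -0.001, 0.002]
ft_force: [-0.6, 0.8, 0.7]
width: 0.0322
```

```bash
python3 - <<'E'
from h import *
a=r.camera("top"); b=r.camera("side"); st()
p=r.read_state()["ee_pos"]
print(proj("top",[p]),proj("side",[p]))
crop(a,200,110,150,130,5,"pics/t1c.png"); crop(b,190,90,150,120,5,"pics/s1c.png")
E
```

```text
t 1.7 p [0.594  0.0433 0.1995] az 65.33 tz [-0.001 -0.002 -1.   ] F [-0.9  0.6  0.1] w 0.0321 q [-0.52  0.29  0.45  1.6  -0.13  1.28  1.09]
[[284.9601078  172.00625772]] [[238.43167482 151.40274195]]
```

View pics/t1c.png

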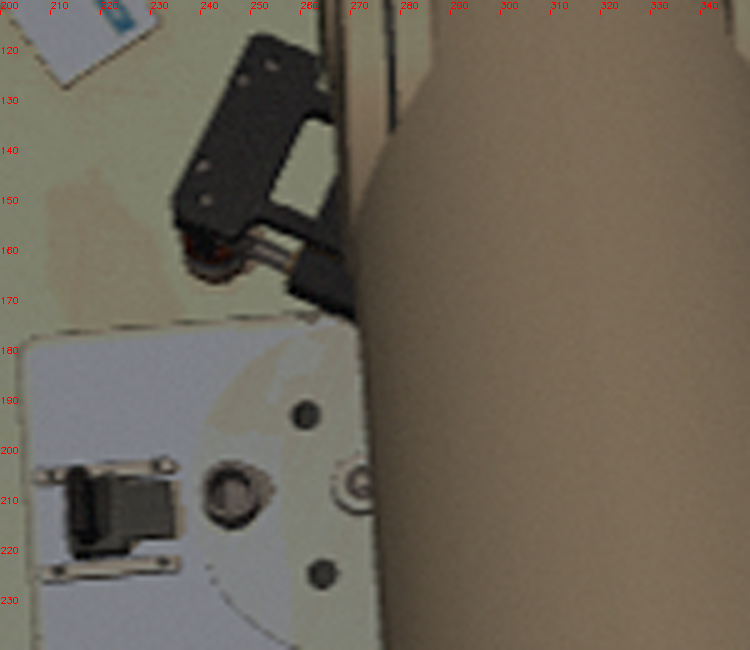

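View pics/s1c.png

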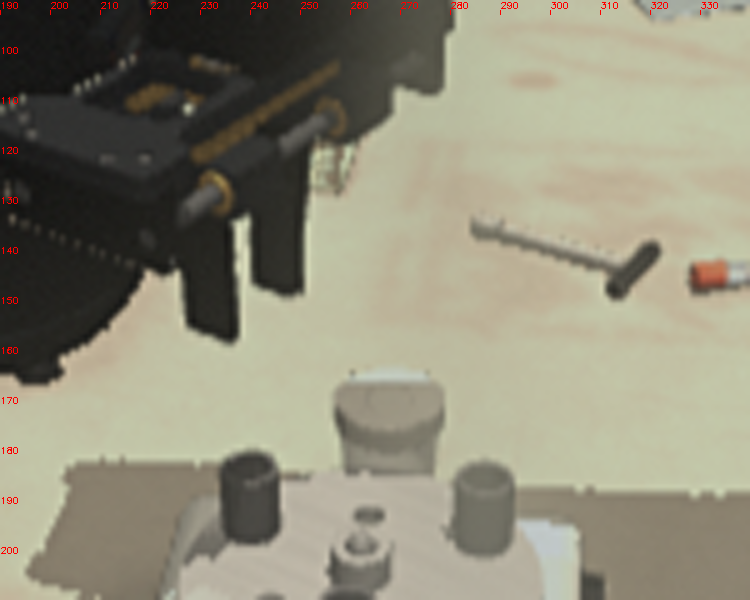

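```bash
python3 - <<'E'
from h import *
a=np.radians(65.33);X=np.array([np.cos(a),np.sin(a),0]);Y=np.array([np.sin(a),-np.cos(a),0]);p=np.array([.594,.0433,.1995])
for sx in (31,16,-16,-31):
  for sy in (-9.5,9.5):
    print(sx,sy,proj("side",[p+X*sx/1e3+Y*sy/1e3]).round(1), proj("side",[[p[0]+sx/1e3*X[0]+sy/1e3*Y[0],p[1]+sx/1e3*X[1]+sy/1e3*Y[1],p[2]+.03]]).round(1))
E
```

```text
31 -9.5 [[232.6 159.9]] [[231.8 146.6]]
31 9.5 [[225.  156.9]] [[224.  143.7]]
16 -9.5 [[237.3 156.4]] [[236.6 143.2]]
16 9.5 [[229.8 153.5]] [[228.9 140.4]]
-16 -9.5 [[247.  149.3]] [[246.5 136.3]]
-16 9.5 [[239.5 146.6]] [[238.9 133.6]]
-31 -9.5 [[251.3 146.1]] [[251.  133.2]]
-31 9.5 [[243.9 143.4]] [[243.4 130.5]]
```

```bash
python3 - <<'E'
from h import *
rows([(.5938,.0464,.15,65.4),(.5938,.0464,.097,65.4)],150)
E
```

```text
[150, 0.11, -0.06, 1.98, -0.01, 0.02, -0.01]
[150, 0.12, -0.06, 4.1, -0.01, 0.02, -0.01]
```

Call:
{"method": "carry_out", "body": {
  "commands": [
    [[150,0.12,-0.06,1.0,0,0,0],[150,0.12,-0.06,2.0,0,0,0],[150,0.12,-0.06,3.0,0,0,0],[150,0.12,-0.06,4.1,0,0,0],[150,0.12,-0.06,4.1,0,0,0],[150,0.12,-0.06,4.1,0,0,0]]
  ],
  "grip_force": 10
}}

```text
time: 2.45
ee_pos: [0.5939, 0.0475, 0.0981]
eef_rot: [0.842, 0.54, -0.0, 0.0]
ft_force: [0.2, -0.5, 0.6]
width: 0.0357
```

```bash
python3 - <<'E'
from h import *
st()
b=r.camera("side"); crop(b,170,130,150,120,5,"pics/s2c.png")
E
```

```text
t 2.45 p [0.5939 0.0475 0.0981] az 65.4 tz [-0.    -0.001 -1.   ] F [ 0.2 -0.5  0.6] w 0.0357 q [-0.5   0.38  0.43  1.71 -0.18  1.09  1.12]
```

View pics/s2c.png

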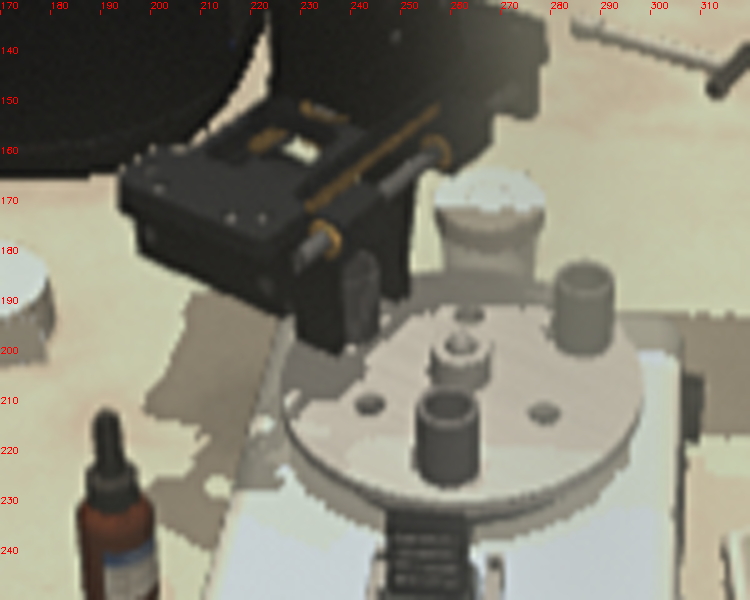

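```bash
cat >> h.py <<'E'
C=np.array([.541,.0705])
def arc(phis,z,close,rad=.058):
    rows([(C[0]+rad*np.cos(np.radians(f)),C[1]+rad*np.sin(np.radians(f)),z,f-270) for f in phis],close)
E
python3 - <<'E'
from h import *
arc([335.4-3.6*k for k in range(1,13)],.097,150)
E
```

```text
[150, -0.19, -0.01, 0.06, 0.01, 0.01, 0.72]
[150, -0.33, -0.02, 0.06, 0.01, 0.01, 1.44]
[150, -0.48, -0.04, 0.06, 0.01, 0.01, 2.16]
[150, -0.62, -0.08, 0.06, 0.01, 0.01, 2.88]
[150, -0.76, -0.12, 0.06, 0.01, 0.01, 3.6]
[150, -0.9, -0.17, 0.06, 0.01, 0.01, 4.32]
[150, -1.03, -0.22, 0.06, 0.01, 0.01, 5.04]
[150, -1.16, -0.29, 0.06, 0.01, 0.01, 5.76]
[150, -1.29, -0.36, 0.06, 0.01, 0.01, 6.48]
[150, -1.41, -0.45, 0.06, 0.01, 0.01, 7.2]
[150, -1.52, -0.54, 0.06, 0.01, 0.01, 7.92]
[150, -1.63, -0.63, 0.06, 0.01, 0.01, 8.64]
```

Call:
{"method": "carry_out", "body": {
  "commands": [
    [[150,-0.19,-0.01,0.06,0,0,0.72],[150,-0.33,-0.02,0.06,0,0,1.44],[150,-0.48,-0.04,0.06,0,0,2.16],[150,-0.62,-0.08,0.06,0,0,2.88],[150,-0.76,-0.12,0.06,0,0,3.6],[150,-0.9,-0.17,0.06,0,0,4.32],[150,-1.03,-0.22,0.06,0,0,5.04],[150,-1.16,-0.29,0.06,0,0,5.76],[150,-1.29,-0.36,0.06,0,0,6.48],[150,-1.41,-0.45,0.06,0,0,7.2],[150,-1.52,-0.54,0.06,0,0,7.92],[150,-1.63,-0.63,0.06,0,0,8.64]]
  ]
}}

```text
time: 4.0
ee_pos: [0.564, 0.0171, 0.0985]
eef_rot: [0.982, 0.191, 0.002, 0.0]
ft_force: [1.8, 0.3, -0.2]
width: 0.0358
```

```bash
python3 - <<'E'
from h import *
st()
b=r.camera("side"); crop(b,170,130,150,120,5,"pics/s3c.png")
arc([292.2-1.5*k for k in range(1,13)],.097,150)
E
```

```text
t 4.0 p [0.564  0.0171 0.0985] az 22.07 tz [ 0.003 -0.    -1.   ] F [ 1.8  0.3 -0.2] w 0.0358 q [-0.6   0.33  0.58  1.8  -0.21  1.06  0.44]
[150, -0.09, -0.01, 0.06, 0.01, -0.03, 0.24]
[150, -0.15, -0.01, 0.06, 0.01, -0.03, 0.54]
[150, -0.21, -0.02, 0.06, 0.01, -0.03, 0.84]
[150, -0.27, -0.02, 0.06, 0.01, -0.03, 1.14]
[150, -0.33, -0.03, 0.06, 0.01, -0.03, 1.44]
[150, -0.39, -0.04, 0.06, 0.01, -0.03, 1.74]
[150, -0.45, -0.05, 0.06, 0.01, -0.03, 2.04]
[150, -0.51, -0.06, 0.06, 0.01, -0.03, 2.34]
[150, -0.57, -0.07, 0.06, 0.01, -0.03, 2.64]
[150, -0.63, -0.09, 0.06, 0.01, -0.03, 2.94]
[150, -0.69, -0.1, 0.05, 0.01, -0.03, 3.24]
[150, -0.74, -0.12, 0.05, 0.01, -0.03, 3.54]
```

View pics/s3c.png

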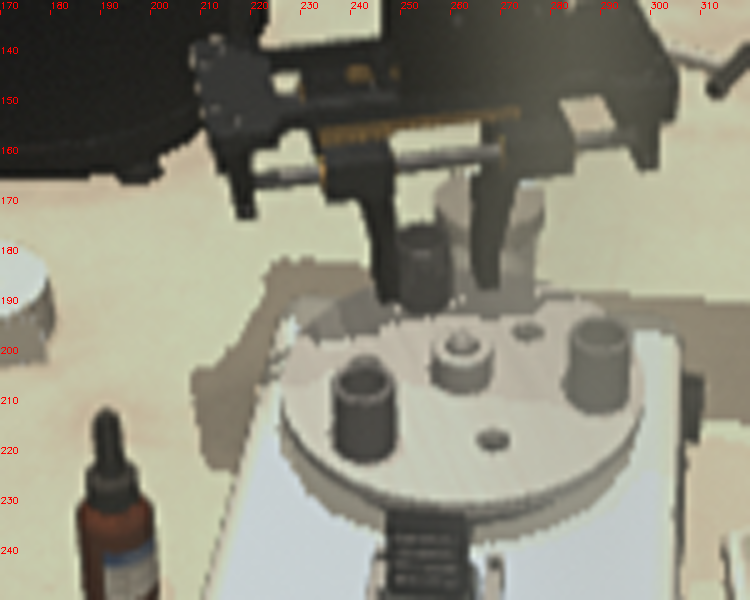

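Call:
{"method": "carry_out", "body": {
  "commands": [
    [[150,-0.09,-0.01,0.06,0,-0.03,0.24],[150,-0.15,-0.01,0.06,0,-0.03,0.54],[150,-0.21,-0.02,0.06,0,-0.03,0.84],[150,-0.27,-0.02,0.06,0,-0.03,1.14],[150,-0.33,-0.03,0.06,0,-0.03,1.44],[150,-0.39,-0.04,0.06,0,-0.03,1.74],[150,-0.45,-0.05,0.06,0,-0.03,2.04],[150,-0.51,-0.06,0.06,0,-0.03,2.34],[150,-0.57,-0.07,0.06,0,-0.03,2.64],[150,-0.63,-0.09,0.06,0,-0.03,2.94],[150,-0.69,-0.1,0.05,0,-0.03,3.24],[150,-0.74,-0.12,0.05,0,-0.03,3.54]]
  ]
}}

```text
time: 5.55
ee_pos: [0.5451, 0.0127, 0.097]
eef_rot: [0.999, 0.036, -0.0, 0.0]
ft_force: [0.1, -0.8, 0.1]
width: 0.0357
```

```bash
python3 - <<'E'
from h import *
st()
b=r.camera("side"); crop(b,170,130,150,120,5,"pics/s4c.png")
arc([274-1*k for k in range(1,9)],.097,150)
E
```

```text
t 5.55 p [0.5451 0.0127 0.097 ] az 4.08 tz [-0.    -0.001 -1.   ] F [ 0.1 -0.8  0.1] w 0.0357 q [-0.66  0.3   0.64  1.85 -0.21  1.05  0.14]
[150, -0.04, 0.0, 0.0, 0.01, 0.0, 0.2]
[150, -0.08, 0.0, 0.0, 0.01, 0.0, 0.4]
[150, -0.12, -0.0, 0.0, 0.01, 0.0, 0.6]
[150, -0.16, -0.0, 0.0, 0.01, 0.0, 0.8]
[150, -0.2, -0.01, 0.0, 0.01, 0.0, 1.0]
[150, -0.24, -0.01, 0.0, 0.01, 0.0, 1.2]
[150, -0.28, -0.02, 0.0, 0.01, 0.0, 1.4]
[150, -0.32, -0.02, 0.0, 0.01, 0.0, 1.6]
```

View pics/s4c.png

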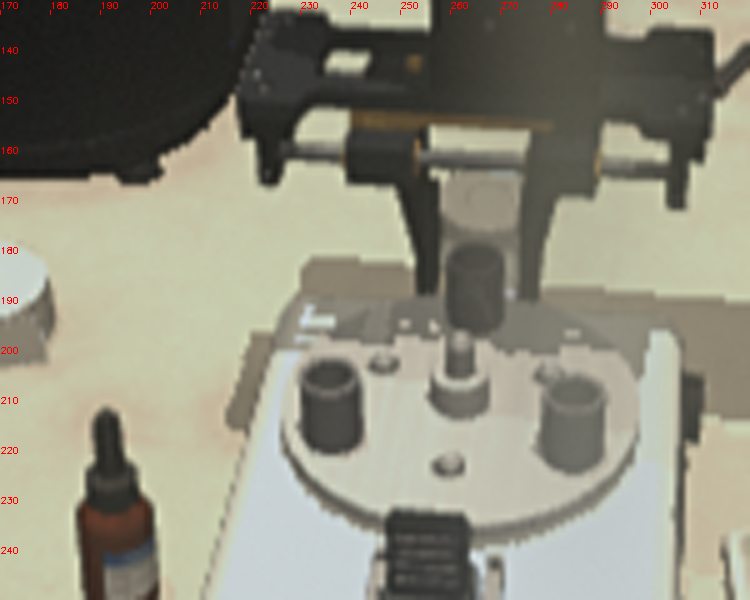

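```bash
python3 - <<'E'
from h import *
rows([(.5451,.0127,.125,4.1),(.5451,.0127,.18,4.1),(.53,.22,.18,4.3),(.5292,.2281,.16,4.3)],255)
E
```

```text
[255, 0.0, 0.0, -1.12, 0.01, 0.0, -0.02]
[255, 0.0, 0.0, -3.32, 0.01, 0.0, -0.02]
[255, -0.02, -8.31, -3.33, 0.01, 0.0, -0.06]
[255, -0.03, -8.64, -2.53, 0.01, 0.0, -0.06]
```

Call:
{"method": "carry_out", "body": {
  "commands": [
    [[140,0,0,-0.5,0,0,0],[140,0,0,-1.5,0,0,0],[140,0,0,-3.3,0,0,0],[140,0,0,-3.3,0,0,0],[255,0,-2.5,-3.3,0,0,0],[255,0,-5.0,-3.3,0,0,0],[255,0,-7.0,-3.3,0,0,0],[255,-0.03,-8.64,-3.3,0,0,0],[255,-0.03,-8.64,-3.3,0,0,0],[255,-0.03,-8.64,-3.3,0,0,0]]
  ]
}}

```text
time: 6.85
ee_pos: [0.5292, 0.2273, 0.1792]
eef_rot: [0.999, 0.035, -0.0, 0.001]
ft_force: [0.5, 0.0, 0.1]
width: 0.0004
```

```bash
python3 - <<'E'
from h import *
st()
b=r.camera("side"); a=r.camera("top"); crop(b,190,130,150,120,5,"pics/s5c.png");crop(a,195,140,150,120,5,"pics/t5c.png")
rows([(.5292,.2281,.13,4.3),(.5292,.2281,.098,4.3)],255)
E
```

```text
t 6.85 p [0.5292 0.2273 0.1792] az 3.98 tz [-0.    -0.002 -1.   ] F [0.5 0.  0.1] w 0.0004 q [-0.94  0.27  0.54  1.68 -0.14  1.23 -0.3 ]
[255, -0.01, -0.06, 1.98, 0.01, 0.0, -0.08]
[255, -0.01, -0.06, 3.26, 0.01, 0.0, -0.08]
```

View pics/s5c.png

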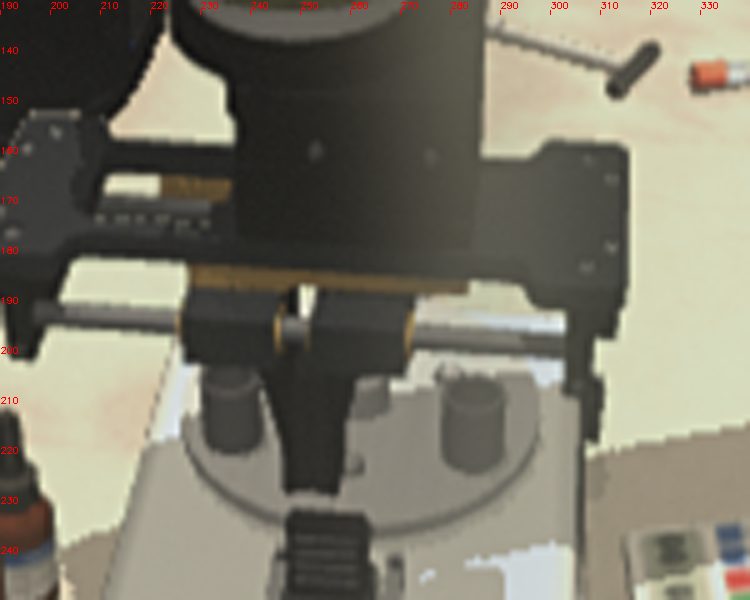

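View pics/t5c.png

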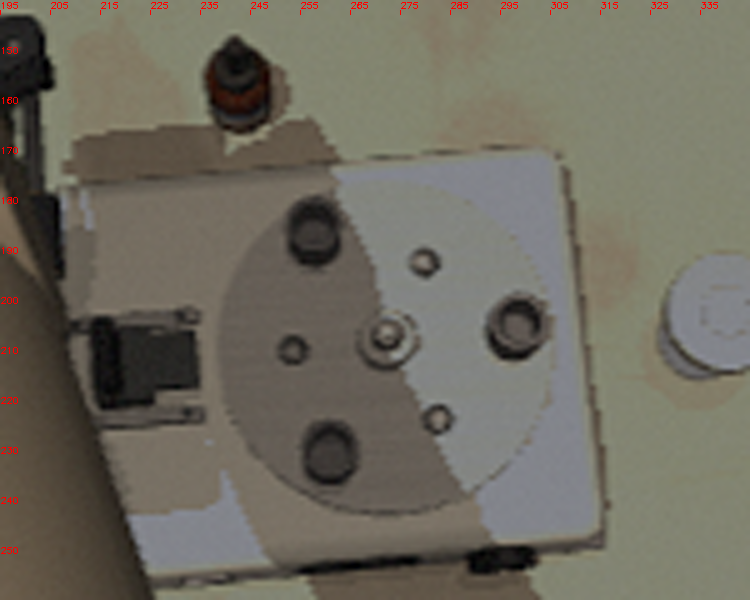

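Call:
{"method": "carry_out", "body": {
  "commands": [
    [[255,0,0,1.2,0,0,0],[255,0,0,2.4,0,0,0],[255,0,0,3.26,0,0,0],[255,0,0,3.26,0,0,0],[255,0,0,3.26,0,0,0],[255,0,0.2,3.26,0,0,0],[255,0,0.4,3.26,0,0,0],[255,0,0.4,3.26,0,0,0]]
  ]
}}

```text
time: 7.95
ee_pos: [0.5305, 0.2159, 0.0983]
eef_rot: [0.999, 0.033, 0.0, 0.0]
ft_force: [0.2, -0.6, -0.0]
width: 0.0008
```

```bash
python3 - <<'E'
from h import *
st()
b=r.camera("side"); crop(b,190,150,150,120,5,"pics/s6c.png")
u=np.radians(4.3)
rows([(C[0]-m*np.sin(u),C[1]+m*np.cos(u),.098,4.3) for m in (.14,.1125)],255)
E
```

```text
t 7.95 p [0.5305 0.2159 0.0983] az 3.84 tz [ 0.    -0.001 -1.   ] F [ 0.2 -0.6 -0. ] w 0.0008 q [-0.9   0.35  0.53  1.77 -0.19  1.07 -0.24]
[255, -0.01, 0.25, 0.01, 0.01, -0.0, -0.09]
[255, -0.0, 1.35, 0.01, 0.01, -0.0, -0.09]
```

View pics/s6c.png

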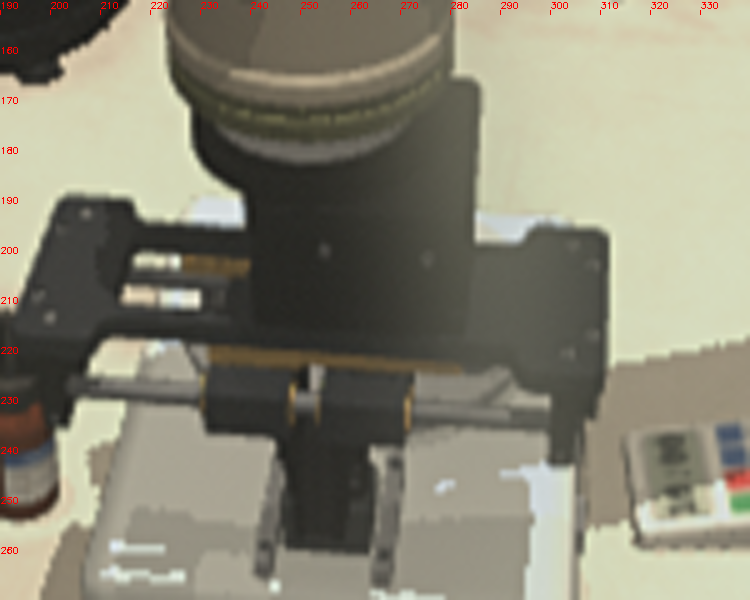

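Call:
{"method": "carry_out", "body": {
  "commands": [
    [[255,0,0.15,0,0,0,0],[255,0,0.3,0,0,0,0],[255,0,0.45,0,0,0,0],[255,0,0.6,0,0,0,0],[255,0,0.75,0,0,0,0],[255,0,0.9,0,0,0,0],[255,0,1.05,0,0,0,0],[255,0,1.2,0,0,0,0],[255,0,1.3,0,0,0,0],[255,0,1.35,0,0,0,0],[255,0,1.35,0,0,0,0]]
  ]
}}

```text
time: 9.38
ee_pos: [0.5325, 0.1824, 0.0982]
eef_rot: [0.999, 0.034, -0.0, 0.001]
ft_force: [0.3, 0.4, 0.5]
width: 0.0008
```

```bash
python3 - <<'E'
from h import *
st(); q=np.array(r.read_state()["ee_pos"][:2])-C
u=np.radians(4.3); print("mixer y of tool",q@[-np.sin(u),np.cos(u)])
E
```

```text
t 9.38 p [0.5325 0.1824 0.0982] az 3.85 tz [-0.    -0.001 -1.   ] F [0.3 0.4 0.5] w 0.0008 q [-0.87  0.33  0.54  1.8  -0.19  1.07 -0.19]
mixer y of tool 0.11220983969541862
```

Call:
{"method": "carry_out", "body": {
  "commands": [
    [[255,0,0.04,0,0,0,0],[255,0,0.08,0,0,0,0],[255,0,0.12,0,0,0,0],[255,0,0.12,0,0,0,0]]
  ]
}}

```text
time: 9.88
ee_pos: [0.5327, 0.1804, 0.0983]
eef_rot: [0.999, 0.034, 0.0, 0.0]
ft_force: [0.5, 4.7, -0.5]
width: 0.0
```

Call:
{"method": "carry_out", "body": {
  "commands": [
    [[255,0,0.06,0,0,0,0],[255,0,0.12,0,0,0,0],[255,0,0.12,0,0,0,0]]
  ]
}}

```text
time: 10.25
ee_pos: [0.5326, 0.1801, 0.0984]
eef_rot: [0.999, 0.035, 0.0, -0.001]
ft_force: [0.8, 10.4, -2.9]
width: 0.0005
```

Call:
{"method": "carry_out", "body": {
  "commands": [
    [[255,0,-0.5,0,0,0,0],[255,0,-1.5,0,0,0,0],[255,0,-1.5,-2,0,0,0],[255,0,-2,-4,0,0,0],[255,0,-4,-5,0,0,0],[255,2,-6,-5,0,0,0],[255,0,-8,-5,0,0,0],[255,-4,-10,-5,0,0,0],[255,-8,-12,-5,0,0,0],[255,-10,-13,-5,0,0,0],[255,-10,-13,-5,0,0,0],[255,-10,-13,-5,0,0,0]]
  ]
}}

```text
time: 11.75
ee_pos: [0.2568, 0.4875, 0.2241]
eef_rot: [0.999, 0.037, 0.0, -0.001]
ft_force: [1.1, 0.4, 0.6]
width: 0.0002
```

```bash
python3 - <<'E'
from h import *
st()
b=r.camera("side"); a=r.camera("top"); crop(b,180,160,150,130,4,"pics/s7c.png");crop(a,195,140,165,150,4,"pics/t7c.png")
for z,n in ((.074,'home'),(.088,'up')):
  print(n,[proj('side',[[C[0]+.058*np.cos(np.radians(f)),C[1]+.058*np.sin(np.radians(f)),z+.034]])[0].round(1) for f in (34.3,154.3,274.3)])
u=np.radians(4.3)
for m in (.126,.098):
  for dx in (-.015,.015):
    print(m,proj('side',[[C[0]-(m+.005)*np.sin(u)+dx*np.cos(u),C[1]+(m+.005)*np.cos(u)+dx*np.sin(u),.124]])[0].round(1),proj('top',[[C[0]-(m+.005)*np.sin(u)+dx*np.cos(u),C[1]+(m+.005)*np.cos(u)+dx*np.sin(u),.124]])[0].round(1))
E
```

```text
t 11.75 p [0.2568 0.4875 0.2241] az 4.21 tz [ 0.     0.002 -1.   ] F [1.1 0.4 0.6] w 0.0002 q [-1.48  0.16  0.35  1.68 -0.06  1.31 -1.05]
home [array([236.2, 205.4]), array([285.5, 208.5]), array([265. , 181.6])]
up [array([235.9, 200.1]), array([285.7, 203.2]), array([264.9, 176.4])]
0.126 [262.9 236.9] [210.5 217.3]
0.126 [246.4 235.7] [209.7 203.6]
0.098 [264.4 226.4] [223.6 216.2]
0.098 [248.4 225.3] [222.6 202.5]
```

View pics/s7c.png

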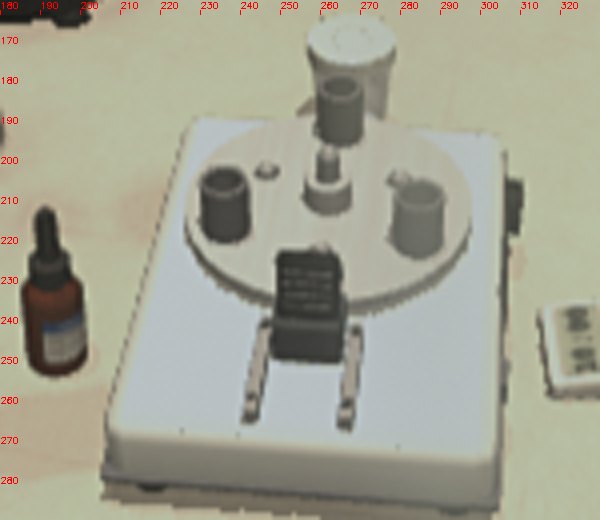

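View pics/t7c.png

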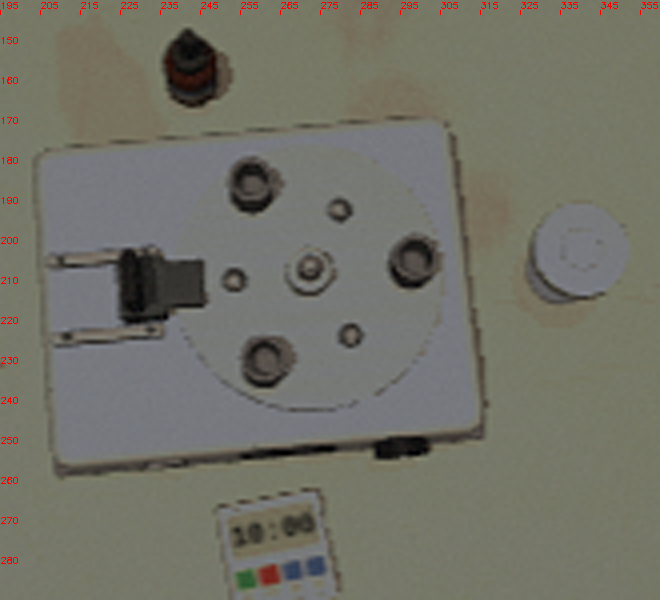

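```bash
python3 - <<'E'
from h import *
a=r.camera("top"); b=r.camera("side"); crop(a,215,190,75,55,10,"pics/t8c.png"); crop(b,235,195,50,60,10,"pics/s8c.png")
a0=cv2.imread("pics/top0.png");crop(a0,205,190,75,55,10,"pics/t08c.png")
u=np.radians(4.3);M=lambda x,y,z:[C[0]+x*np.cos(u)-y*np.sin(u),C[1]+x*np.sin(u)+y*np.cos(u),z]
for c in('top','side'):
  for n,P in dict(stud90=M(0,.042,.08),stud210=M(-.0364,-.021,.08),stud330=M(.0364,-.021,.08),spin=M(0,0,.111),ton_L=M(-.013,.059,.0785),ton_R=M(.013,.059,.0785),tabL=M(-.015,.103,.124),tabR=M(.015,.103,.124),rim=M(0,.077,.074)).items(): print(c,n,proj(c,[P])[0].round(1))
E
```

```text
top stud90 [251.8 210.4]
top stud210 [281.1 224. ]
top stud330 [278.  192.4]
top spin [270.6 206.3]
top ton_L [244.7 216.8]
top ton_R [243.8 205.6]
top tabL [223.6 216.2]
top tabR [222.6 202.5]
top rim [236.5 212.2]
side stud90 [260.2 221.5]
side stud210 [280.1 203.2]
side stud330 [246.6 201.1]
side spin [262.2 197. ]
side ton_L [265.7 228.2]
side ton_R [252.9 227.3]
side tabL [264.4 226.4]
side tabR [248.4 225.3]
side rim [258.3 235.5]
```

View pics/t8c.png

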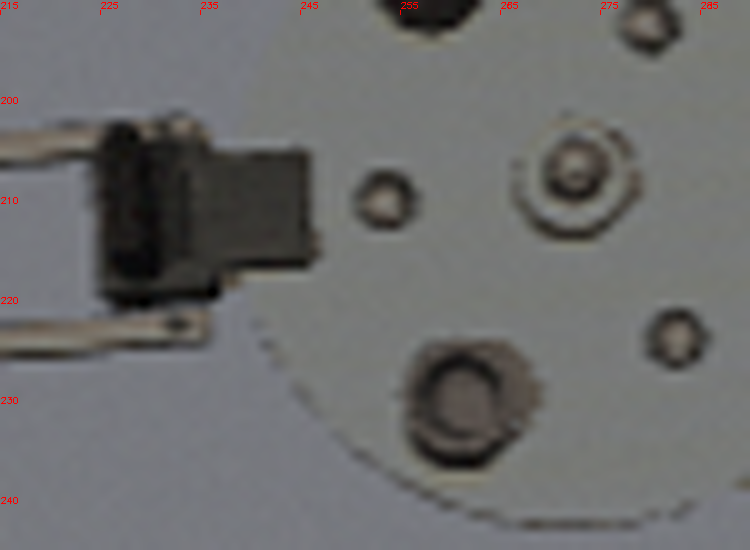

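View pics/t08c.png

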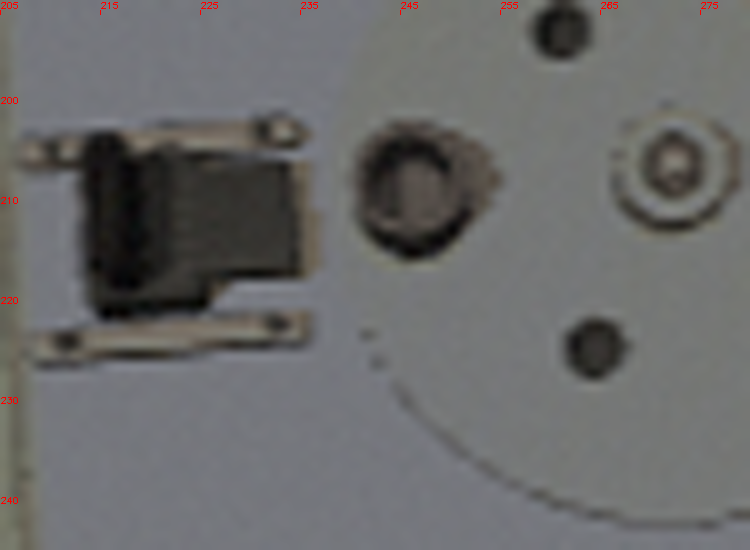

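View pics/s8c.png

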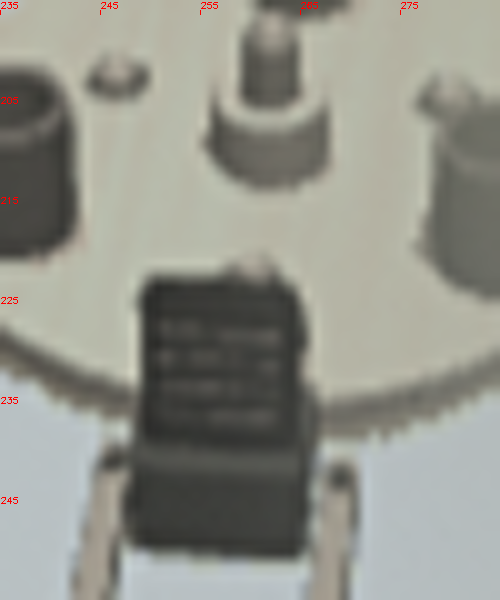

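```bash
python3 - <<'E'
from h import *
print(r.close_job()); 
E
```

```text
the job is handed in; nothing more can be done
None
```

The carousel is fully home on the three studs, the hold-down latch is closed over its rim, and I handed the job in at about 11.9 s of the 45 s allowed.

**What I did:**
- I put the fingers either side of one cup without gripping it and turned the carousel about 61° clockwise, slowing near the match until it dropped.
- I then pushed the latch tab in with the closed fingers until it stopped. At the stop the force rose to about 10 N and the tool no longer moved.
- I backed the arm off to the left of the mixer, clear of everything.

**Last checks:**
- **Carousel:** stud tips show in all three holes in the top picture. In the side picture the cup rims sit within about 2 pixels of the home height; resting on the studs they would be about 5 pixels higher than home.
- **Latch:** the tongue end is about 17.2 mm from the centre of the nearest stud in the picture; fully closed should give 17 mm.
- **Bystanders:** the cup and bottle are in the same places in the pictures before and after. The timer also looks undisturbed, though I did not compare its position closely.

**Disagreements:**
- The two cameras differed by about 4.6 mm in y. I used the side camera, because it matched the robot's fingertips to within a pixel.
- The latch appeared to travel only about 25 mm instead of 28 mm, so it probably started about 3 mm in. Its end position still matches fully closed.

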